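# Fold the tablet stand away and shorten its post by one hole

### The arm

A 6-joint arm with a two-finger parallel gripper is mounted at the origin on a cart in front of the work surface, level with it; the furniture and walls round the work are solid. World frame = base frame: x ahead of the robot, y to its left, z up, the work surface at z = 0. Lengths are in m, angles in rad, forces in N, time in s.
With the tool pointing down it reaches from about 0.275 to 0.85 m from the base axis. Payload 19 kg.
Tool frame: the origin (TCP) lies midway between the tips of the shut fingers; the grasp point (between the pads) lies 19 mm behind it (robot.hold_point_z is the distance from the TCP to the grasp point, in m); z points along the fingers, y is the line along which they close (so a half turn about z gives the same grasp; the last joint's range is limited). The gripper opens to 85 mm and grips with 20 to 120 N. Pads are 22 mm wide; open, the fingers measure 114 mm over their backs; the gripper's body (76 mm by 85 mm) begins 54 mm behind the grasp point. The pads swing forward as they close: fully open they stand 13 mm farther back than shut.
Start: joints at [-1.383, 0.15, 1.437, -0, 1.554, -0.134], TCP at [0.182, -0.545, 0.231] pointing down, gripper open.
Joint ranges: [-2.8, 2.8], [-0.68, 2.1], [0.12, 2.68], [-1.39, 4.53], [0.16, 2.79], [-2.81, 2.81]. Speed limits (rad/s): [1.89, 1.89, 2.22, 3.01, 3.01, 3.01].

### API

Orientations are given as a unit quaternion [x, y, z, w].
In Python, from station import robot, eyes gives the robot as it stands.
- The arm moves only by the shell command python3 -m jog 'ROWS'. ROWS is JSON, a list that holds one entry, the list of rows, each a list of 7 numbers: the shift along the world's x, y, z in units of 15 cm (1.0 is 15 cm), then the turn, a rotation vector about the world's x, y, z in units of 45 degrees (1.0 is 45 degrees), then the opening, from 0 (shut) to 1 (fully open). A call has 1 to 10 rows; each row shifts and turns the commanded pose from where the row before left it; what a row does not reach is not made up. A row lasts 1/10 s, in which the tool goes at most 50 mm and 8.59 degrees, less where a joint would pass 70% of its speed; a pose out of reach is approached as far as the arm can. A call with a number of a shift or a turn outside -1 to 1 is refused whole. A call with a gripper value outside its range is refused whole. The fingers move at their own pace and stop on an object; the grip force is fixed at half the most. Time passes only in rows, so rows that do not move let the fingers close. It gives the time, the measured TCP pose, the force, the opening and the grip force at its end, in the units of the state.
- robot.state(): the state, without advancing time (a new reading comes with each control period).
- eyes.camera(name): name is "scene" or "side" or "wrist"; returns a dict with "image" (400x640x3 uint8, red, green, blue), "depth" (400x640 float32, m along the optical axis (not along the pixel's ray), 0 where there is no reading), "intrinsics" (3x3 intrinsics, pixels), "k1" (the pictures are not rectified: a ray, as slopes to the right and down, at radius r is drawn at 1 + k1 r^2 times it, then the intrinsics apply), "pose" (4x4, takes a point from camera to world coordinates); the wrist camera has in their place "mount" (4x4, takes a point from camera to tool coordinates, whose origin is the TCP and whose axes are the flange's). Camera axes: x right, y down, z forward; pixel columns grow to the right and rows downward; lengths in m; the calibration is good to about 2 mm. A picture is of the moment at which its call begins: read the wrist's pose just before it.
- robot.hand_in(): hands the job in; it is judged then, once.
The state is a dict: "clock": time; "qpos": joint angles; "joint_velocities": joint speeds; "joint_efforts": joint torques, N m; "ee_pos": TCP position; "eef_rot": TCP orientation; "force": force on the tool from outside, world axes, zero at the start; "torque": the same for the moment, N m; "finger_gap": opening from 0.0 (shut) to 1.0 (fully open); "grip_force": force on a finger pad.
Only numpy, scipy, OpenCV 4.12 (cv2) and the standard library are available. Lean on these libraries where they do the work, as an engineer would, in place of code of your own. Each camera call takes 0.05 s, during which the arm holds its last target. There are 200 camera calls.

### The job

Fold the tablet stand on the table away. First take the spice jar off the stand's base plate and stand it upright on the table beside the stand; then tip the post all the way down into its cradle; then press the sprung button on the collar and push the collar toward the hinge, so that the tube gets exactly one hole shorter and the button has popped up again with its catch in that hole. Leave the tea tin, the salt shaker and the egg timer where they stand.

Things in the scene. Friction and masses are not known exactly. Their poses are not given: they have to be found in the camera images.
- stand: Folding tablet stand, fixed: dark steel base plate 320 x 80 x 8 mm. Origin: centre of its underside, on the table; x from the hinge end to the cradle end, y across, z up. Hinge cheeks at x = -145 mm, 48 mm wide, up to z = 66 mm. Place and heading vary.
- hinge (a point): Centre of the post's hinge axle, 50 mm above the table, at the stand's x = -145 mm. Lengths s are measured from it along the post (sleeve fully out), heights n from the tube's axis toward the post's front, which faces the stand's -x when upright and up when lying.
- cradle (a point): Saddle of the cradle, a black U-fork at the stand's x = +65 mm: 14 mm long, 48 mm wide, saddle 34.5 mm and arms 57 mm above the table. The tube lies in it when folded down.
- post (a joint): Lean of the post, rad: 0 = upright, pi/2 = lying fully down in the cradle, pointing along the stand's +x; range -0.2 to 1.571; starts near upright. A friction hinge (0.75 N m) holds it wherever it is left; about 4 N at the head moves it. Steel tube of 22 mm diameter; a sleeve of 31 mm telescopes over it.
- sleeve (a joint): How far the sleeve is pushed in toward the hinge, m: 0 = fully out, as it starts, caught in the first hole. Holes at 0, 0.035 (the next one, wanted) and 0.070 (fully in), about 1.5 mm of play in each. Sliding takes 2 to 4 N once the catch is free.
- button (a joint): How far the button is pressed in, m: 0 = out, 0.0075 = fully in; spring 2.5 N to start, 6 N fully in. Pressed 5 mm or more it frees the catch; released between holes it stays about 5 mm in until the sleeve is pushed to the next hole, where it snaps out to 0 and stops the sleeve. Held down, the sleeve slides past the holes.
- button_top (a point): Centre of the top of the grey ribbed button on the black collar (button 30 mm along the tube, 28 mm wide; s = 144 mm, n = 36 mm when out). With the post lying it faces straight up, 86 mm above the table. It moves with the sleeve. The collar spans s = 98 to 162 mm, 42 mm wide, up to n = 22 mm.
- thumb_stop (a point): Middle of the top edge of the thumb stop, on the face toward the button (s = 126 mm, n = 56 mm): an upright wall across the collar, 36 mm wide, s = 118 to 126 mm, on the hinge side of the button and 3 mm from it, for pushing the collar toward the hinge.
- head_face (a point): Middle of the front face of the head, a flat aluminium plate at the sleeve's end, 100 mm wide, s = 200 to 270 mm (this point s = 235 mm, n = 21.5 mm). A lip 6 mm thick at s = 200 to 206 mm stands up to n = 40 mm. Pushing here toward the stand's +x tips the post down.
- spice_jar: Spice jar with a red lid, 45 mm diameter, 106 mm high, about 0.11 kg; origin at the centre of its underside, z up. It starts on the base plate (8 mm above the table) under the place where the post comes down.
- tea_tin: Green tea tin with a wooden lid, 62 mm diameter, 85 mm high; origin at the centre of its underside. A bystander.
- salt_shaker: Glass salt shaker, 44 mm diameter, 90 mm high; origin at the centre of its underside. A bystander.
- egg_timer: White and grey egg timer, 58 mm diameter, 54 mm high; origin at the centre of its underside. A bystander.
- wide_tape: Wide roll of brown tape lying flat, fixed, 91 mm diameter, 48 mm high, at the table's far left corner.
- mug: Blue mug, fixed, 85 mm diameter, 117 mm with its handle, 98 mm high, at the table's far right corner.
Not all that is in view belongs to the job. What is shaped like the spice_jar but orange is not meant.

How it is judged:
By the outcome, as a careful person would: the job done as asked, in the order asked, and still so for the second after the job is handed in, with the robot touching nothing.
It also fails if it takes over 72 s, if anything falls off the work surface, if the arm or the gripper's body presses on something with over 40 N, if the wrist force passes 120 N, or if a joint passes its speed limit or range.

## Working session

There is one attempt and no reset: what is moved stays moved. The work goes in short steps, Python scripts to look and compute and a shell command to move; the robot and the scene stay as the last step left them, time stands still between calls to the robot, and variables do not carry over. Pictures are saved under pics/ and viewed, at most 10 in all, crops included, and the job is handed in when it is done.

```bash
mkdir -p pics; cat > h.py <<'E'
import numpy as np, cv2
from station import robot, eyes
from scipy.spatial.transform import Rotation as R
def cloud(c,pose):
    d=c["depth"]; K=c["intrinsics"]; h,w=d.shape
    u,v=np.meshgrid(np.arange(w),np.arange(h))
    p=np.stack([u,v],-1).reshape(-1,1,2).astype(np.float64)
    x=(p[:,0,0]-K[0,2])/K[0,0]; y=(p[:,0,1]-K[1,2])/K[1,1]
    a,b=x.copy(),y.copy()
    for _ in range(8):
        f=1+c["k1"]*(a*a+b*b); a,b=x/f,y/f
    z=d.reshape(-1)
    P=np.stack([a*z,b*z,z],-1)
    W=P@pose[:3,:3].T+pose[:3,3]
    W[z<=0]=np.nan
    return W.reshape(h,w,3)
def look(name):
    s=robot.state(); c=eyes.camera(name)
    if name=="wrist":
        T=np.eye(4); T[:3,:3]=R.from_quat(s["eef_rot"]).as_matrix(); T[:3,3]=s["ee_pos"]
        pose=T@np.array(c["mount"])
    else: pose=np.array(c["pose"])
    return c["image"],cloud(c,pose),pose,c
def save(n,im): cv2.imwrite("pics/"+n,cv2.cvtColor(im,cv2.COLOR_RGB2BGR))
E
python3 - <<'E'
from h import *
for n in("scene","side"):
    im,W,p,c=look(n); save(n+"0.png",im); np.save(n+"0.npy",W); print(p.round(3).tolist(),c["k1"])
print(robot.state()); print(robot.hold_point_z)
E
```

```text
[[0.796, -0.444, 0.412, 0.046], [-0.605, -0.573, 0.552, -0.716], [-0.009, -0.689, -0.725, 1.112], [0.0, 0.0, 0.0, 1.0]] -0.11022932046373862
[[-0.995, -0.015, 0.094, 0.498], [-0.092, 0.407, -0.909, 0.909], [-0.024, -0.913, -0.406, 0.573], [0.0, 0.0, 0.0, 1.0]] 0.002620816105078796
{'clock': 0.1, 'qpos': array([-1.38298519e+00,  1.50916183e-01,  1.43796451e+00, -3.75583615e-05,
        1.55376508e+00, -1.34002759e-01]), 'joint_velocities': array([-0.00076076, -0.00180893, -0.00263997, -0.00141674,  0.00162575,
       -0.00031855]), 'joint_efforts': array([ 4.16035502e-03, -7.14378762e+01, -5.71798646e+01, -1.53575743e-04,
        7.05990416e-03,  7.90089734e-05]), 'ee_pos': array([ 0.1817928 , -0.54527713,  0.23074833]), 'eef_rot': array([ 9.87082194e-01,  1.60213809e-01, -3.29343555e-05, -5.25860740e-04]), 'force': array([-0.5799137 , -0.8700721 ,  0.22874374]), 'torque': array([-0.01296526,  0.02536785,  0.01968556]), 'grip_force': 0.0, 'finger_gap': 0.995463232429718}
0.0187
```

View pics/scene0.png

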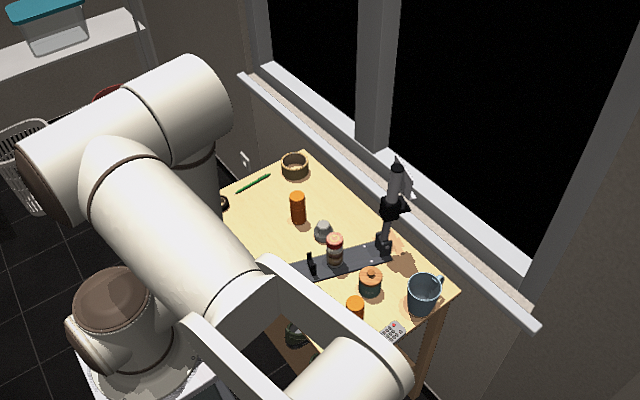

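View pics/side0.png

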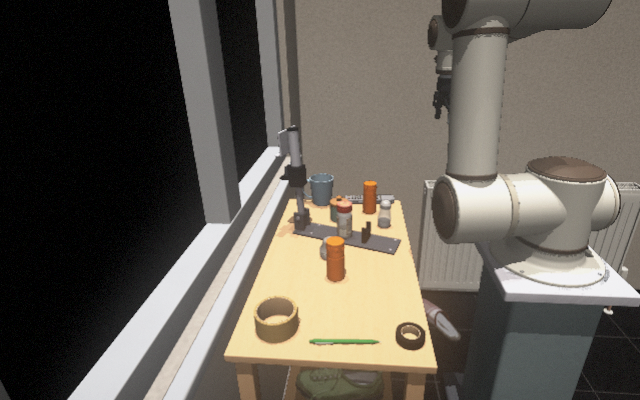

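The scene view shows three jar-shaped things: orange at (298,208), orange at (355,307), and a clear jar with a red lid at (335,248), side view (344,220). The last one is on the dark base plate, so it's the spice jar. The hinge is at the far end (385,245) and the cradle at the near end (310,265).

```bash
python3 - <<'E'
from h import *
for n,box in(("scene",(290,150,450,330)),("side",(260,110,420,290))):
    W=np.load(n+"0.npy"); im=cv2.cvtColor(cv2.imread(f"pics/{n}0.png"),cv2.COLOR_BGR2RGB)
    x0,y0,x1,y1=box
    m=np.zeros(W.shape[:2],bool); m[y0:y1,x0:x1]=1
    V=im.max(-1).astype(int); S=V-im.min(-1)
    pl=m&(W[...,2]>0.003)&(W[...,2]<0.014)&(S<30)&(V<110)
    q=W[pl][:,:2].astype(np.float32)
    # largest component
    k,l,st,_=cv2.connectedComponentsWithStats(pl.astype(np.uint8)); 
    pl2=np.isin(l,[i for i in range(1,k) if st[i,4]>25]); q=W[pl2][:,:2].astype(np.float32)
    print(n,len(q),cv2.minAreaRect(q),np.nanmedian(W[pl2][:,2]))
    # clusters of things above the table
    t=m&(W[...,2]>0.02)&(W[...,0]>0.2)&(W[...,0]<0.95)&(np.abs(W[...,1])<0.5)
    g=W[t]; 
    print(" above: ",len(g))
    G=np.zeros((200,200),np.uint8); ij=((g[:,:2]+[0,0.5])/0.005).astype(int); G[ij[:,0],ij[:,1]]=1
    k,l,st,ce=cv2.connectedComponentsWithStats(G)
    lab=l[ij[:,0],ij[:,1]]; cols=im[t]
    for i in range(1,k):
        p=g[lab==i]
        if len(p)>15: print(" ",len(p),p.min(0).round(3),p.max(0).round(3),cols[lab==i].mean(0).astype(int))
    # red lid
    hsv=cv2.cvtColor(im,cv2.COLOR_RGB2HSV)
    r=m&((hsv[...,0]<7)|(hsv[...,0]>172))&(hsv[...,1]>120)&(hsv[...,2]>60)&(W[...,2]>0.08)
    p=W[r]; print(" red",len(p),p.min(0).round(3) if len(p) else"",p.max(0).round(3) if len(p) else"")
im=cv2.imread("pics/scene0.png")[150:330,290:450]; im2=cv2.imread("pics/side0.png")[115:275,270:420]
a=cv2.resize(im,(400,450),interpolation=2); b=cv2.resize(im2,(400,427),interpolation=2); b=cv2.copyMakeBorder(b,0,23,0,0,0)
cv2.imwrite("pics/crop0.png",np.hstack([a,b]))
E
```

```text
scene 1135 ((0.6040986180305481, 0.004385590553283691), (0.6918715238571167, 0.3374708294868469), 89.5096206665039) 0.0079846544087121
 above:  13320
  2494 [ 0.206 -0.5    0.503] [ 0.245 -0.39   0.61 ] [156 154 152]
  326 [ 0.439 -0.275  0.055] [ 0.484 -0.23   0.11 ] [199 138  63]
  55 [ 0.461 -0.077  0.02 ] [ 0.475 -0.066  0.06 ] [21 21 21]
  74 [ 0.465 -0.059  0.021] [ 0.489 -0.026  0.06 ] [35 33 31]
  523 [ 0.515 -0.095  0.02 ] [ 0.561 -0.047  0.119] [130 103  85]
  579 [ 0.529 -0.226  0.02 ] [ 0.594 -0.164  0.087] [155 121  85]
  437 [0.53  0.099 0.02 ] [0.576 0.147 0.113] [140  87  38]
  259 [0.546 0.004 0.02 ] [0.604 0.052 0.059] [131 127 120]
  1144 [ 0.585 -0.358  0.02 ] [ 0.702 -0.273  0.101] [75 83 86]
  284 [0.627 0.259 0.02 ] [0.71  0.351 0.054] [116  98  71]
  4806 [ 0.65 -0.3   0.02] [0.855 0.026 0.325] [130 128 127]
  2293 [ 0.734 -0.027  0.02 ] [0.854 0.267 0.18 ] [162 158 156]
  32 [0.764 0.266 0.02 ] [0.771 0.334 0.034] [82 76 70]
 red 50 [ 0.517 -0.094  0.094] [ 0.551 -0.055  0.115]
side 197 ((0.6870712637901306, -0.19467543065547943), (0.46692997217178345, 0.16568531095981598), 89.91203308105469) 0.008988332401552057
 above:  6757
  268 [ 0.397 -0.159  0.02 ] [ 0.439 -0.122  0.09 ] [176 163 147]
  371 [ 0.44  -0.274  0.02 ] [ 0.485 -0.224  0.108] [161  97  55]
  124 [ 0.462 -0.072  0.02 ] [ 0.489 -0.023  0.058] [98 79 63]
  530 [ 0.517 -0.092  0.02 ] [ 0.562 -0.044  0.116] [151 123 107]
  163 [ 0.534 -0.217  0.02 ] [ 0.592 -0.161  0.085] [151 121  90]
  670 [0.532 0.104 0.02 ] [0.576 0.151 0.109] [179 112  63]
  90 [0.573 0.016 0.02 ] [0.603 0.06  0.055] [165 150 134]
  465 [ 0.59  -0.325  0.02 ] [ 0.699 -0.268  0.099] [ 99 102 103]
  152 [ 0.591 -0.36   0.067] [ 0.667 -0.327  0.099] [115 124 128]
  3902 [ 0.652 -0.5    0.02 ] [0.854 0.131 0.323] [141 137 134]
 red 74 [ 0.518 -0.065  0.093] [ 0.558 -0.044  0.112]
```

View pics/crop0.png

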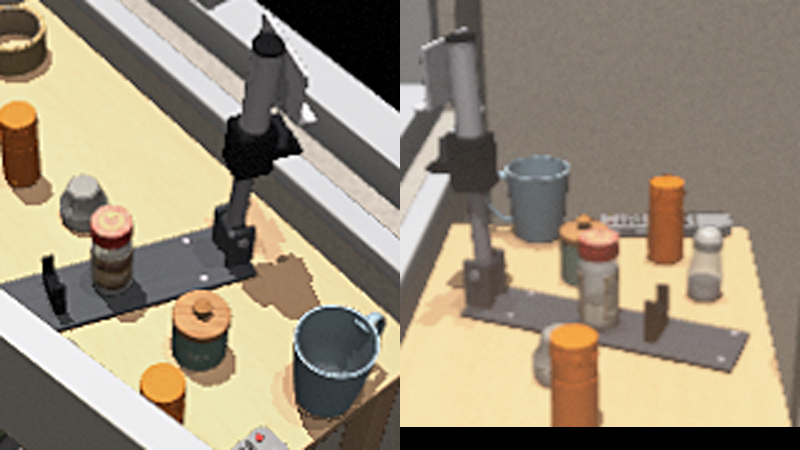

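The crop confirms the red-lidded clear jar on the plate, between hinge and cradle. The button, thumb stop and head face the window (+x), and the post tips toward the robot. Next I fit the stand's axis.

```bash
python3 - <<'E'
from h import *
Q=[]
for n in("scene","side"):
    W=np.load(n+"0.npy"); im=cv2.cvtColor(cv2.imread(f"pics/{n}0.png"),cv2.COLOR_BGR2RGB)
    V=im.max(-1).astype(int); S=V-im.min(-1)
    base=(W[...,0]>0.36)&(W[...,0]<0.74)&(W[...,1]>-0.17)&(W[...,1]<0.06)
    pl=base&(W[...,2]>0.003)&(W[...,2]<0.013)&(S<28)&(V<115)
    k,l,st,_=cv2.connectedComponentsWithStats(pl.astype(np.uint8),connectivity=4)
    i=1+st[1:,4].argmax(); q=W[l==i][:,:2].astype(np.float32); Q.append(q)
    print(n,len(q),cv2.minAreaRect(q))
    print(" cheek",[f(W[base&(W[...,2]>.025)&(W[...,2]<.066)&(W[...,0]>.62)&(W[...,0]<.73)],0).round(3) for f in(np.min,np.max,np.median)])
    for z in np.arange(.08,.33,.02):
        p=W[(W[...,0]>.6)&(W[...,0]<.79)&(W[...,1]>-0.19)&(W[...,1]<0)&(abs(W[...,2]-z)<.01)]
        if len(p): print(" z%.2f"%z,len(p),p.min(0).round(3)[:2],p.max(0).round(3)[:2],np.median(p,0).round(3)[:2])
print(cv2.minAreaRect(np.vstack(Q)))
E
```

```text
scene 1166 ((0.5863041281700134, -0.09042827039957047), (0.08172407746315002, 0.21120356023311615), 71.2912826538086)
 cheek [array([ 0.65 , -0.147,  0.025]), array([ 0.684, -0.094,  0.066]), array([ 0.666, -0.135,  0.054])]
 z0.08 133 [ 0.664 -0.188] [ 0.742 -0.001] [ 0.738 -0.129]
 z0.10 655 [ 0.665 -0.19 ] [ 0.79 -0.  ] [ 0.757 -0.137]
 z0.12 46 [ 0.665 -0.16 ] [ 0.79  -0.105] [ 0.672 -0.128]
 z0.14 17 [ 0.667 -0.138] [ 0.789 -0.12 ] [ 0.672 -0.129]
 z0.16 114 [ 0.654 -0.154] [ 0.789 -0.097] [ 0.668 -0.138]
 z0.18 177 [ 0.654 -0.153] [ 0.737 -0.097] [ 0.68  -0.139]
 z0.20 194 [ 0.654 -0.149] [ 0.717 -0.096] [ 0.677 -0.136]
 z0.22 120 [ 0.656 -0.148] [ 0.705 -0.099] [ 0.671 -0.13 ]
 z0.24 73 [ 0.667 -0.179] [ 0.701 -0.111] [ 0.675 -0.133]
 z0.26 171 [ 0.667 -0.181] [ 0.711 -0.111] [ 0.688 -0.139]
 z0.28 151 [ 0.669 -0.176] [ 0.701 -0.111] [ 0.686 -0.137]
 z0.30 162 [ 0.67  -0.177] [ 0.719 -0.082] [ 0.687 -0.137]
 z0.32 226 [ 0.671 -0.176] [ 0.725 -0.08 ] [ 0.691 -0.127]
side 64 ((0.6677600145339966, -0.10778442770242691), (0.07044108211994171, 0.024610087275505066), 62.635963439941
[... 279 characters left out ...]
.111]
 z0.14 35 [ 0.669 -0.118] [ 0.7   -0.106] [ 0.678 -0.111]
 z0.16 119 [ 0.654 -0.131] [ 0.735 -0.093] [ 0.68  -0.103]
 z0.18 161 [ 0.656 -0.144] [ 0.734 -0.093] [ 0.686 -0.106]
 z0.20 150 [ 0.656 -0.139] [ 0.718 -0.094] [ 0.684 -0.105]
 z0.22 93 [ 0.658 -0.126] [ 0.703 -0.095] [ 0.679 -0.109]
 z0.24 79 [ 0.668 -0.121] [ 0.733 -0.082] [ 0.684 -0.109]
 z0.26 151 [ 0.669 -0.124] [ 0.737 -0.078] [ 0.702 -0.108]
 z0.28 149 [ 0.671 -0.125] [ 0.722 -0.079] [ 0.699 -0.109]
 z0.30 145 [ 0.672 -0.125] [ 0.724 -0.078] [ 0.702 -0.109]
 z0.32 106 [ 0.672 -0.17 ] [ 0.722 -0.081] [ 0.694 -0.111]
((0.5859414339065552, -0.09031599014997482), (0.08423653244972229, 0.21089863777160645), 72.11396789550781)
```

Stand: hinge ≈ (0.674,-0.118), heading e ≈ (-0.946,0.323), jar ≈ (0.539,-0.070). I'm moving above the jar and turning the tool so it closes across the stand.

```bash
r='[0.2,0.264,0,0,0,-0.069,1]'; python3 -m jog '[[[0.2,0.264,0,0,0,-0.07,1],[0.2,0.264,0,0,0,-0.07,1],[0.2,0.264,0,0,0,-0.07,1],[0.2,0.264,0,0,0,-0.07,1],[0.2,0.264,0,0,0,-0.07,1],[0.2,0.264,0,0,0,-0.07,1],[0.2,0.264,0,0,0,-0.07,1],[0.2,0.264,0,0,0,-0.07,1],[0.2,0.264,0,0,0,-0.07,1],[0.2,0.264,0,0,0,-0.07,1]]]'; python3 -m jog '[[[0.19,0.264,0,0,0,-0.07,1],[0.19,0.264,0,0,0,-0.06,1],[0,0,0,0,0,0,1],[0,0,0,0,0,0,1]]]'
python3 - <<'E'
from h import *
s=robot.state(); print(s["ee_pos"],R.from_quat(s["eef_rot"]).as_matrix()[:,1],s["qpos"])
im,W,p,c=look("wrist"); save("w1.png",im); np.save("w1.npy",W)
Z=np.load("scene0.npy").reshape(-1,3); Z2=np.load("side0.npy").reshape(-1,3); A=np.vstack([Z,Z2])
for z in np.arange(.1,.6,.05):
    q=A[(A[:,0]>.725)&(A[:,1]>-.25)&(A[:,1]<.02)&(abs(A[:,2]-z)<.025)]
    print("%.2f"%z,len(q),q[:,0].min().round(3) if len(q) else "", np.percentile(q[:,0],5).round(3) if len(q) else "")
E
```

```text
clock: 1.1
ee_pos: [0.4826, -0.1475, 0.2312]
eef_rot: [0.993, -0.115, 0.0, -0.0]
force: [0.7, -2.0, -0.2]
finger_gap: 1.004
grip_force: 0.0
clock: 1.5
ee_pos: [0.5389, -0.0694, 0.2307]
eef_rot: [0.987, -0.163, -0.001, -0.0]
force: [-1.0, -0.9, 0.1]
finger_gap: 1.0
grip_force: 0.0
[ 0.53894539 -0.06936213  0.23067966] [-3.21740833e-01 -9.46827759e-01  1.74221096e-04] [-2.69740714e-01  8.54728597e-02  1.51095106e+00 -1.08568084e-04
  1.54630841e+00  1.62862595e+00]
0.10 2613 0.734 0.738
0.15 2611 0.725 0.791
0.20 0  
0.25 14 0.725 0.726
0.30 0  
0.35 0  
0.40 0  
0.45 0  
0.50 0  
0.55 0
```

View pics/w1.png

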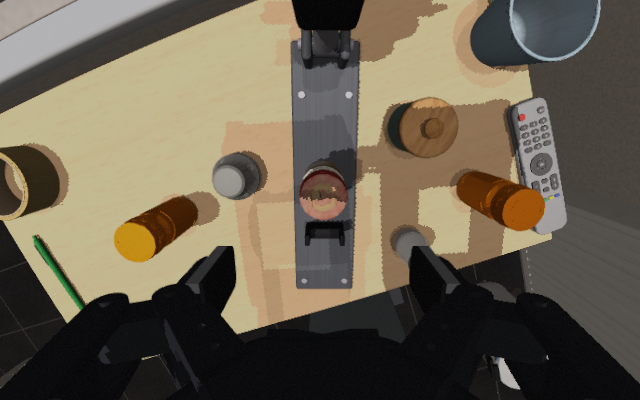

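The wrist view shows the red-lidded jar at (323,192) between the fingers' closing line, cradle at (325,232), plate edges vertical, hinge at the top. I refine the stand and jar from this view.

```bash
python3 - <<'E'
from h import *
W=np.load("w1.npy"); im=cv2.cvtColor(cv2.imread("pics/w1.png"),cv2.COLOR_BGR2RGB)
V=im.max(-1).astype(int); S=V-im.min(-1)
u,v=np.meshgrid(np.arange(640),np.arange(400))
pl=(u>270)&(u<380)&(v>70)&(v<300)&(abs(W[...,2]-.008)<.005)&(S<28)
q=W[pl][:,:2].astype(np.float32); print("plate",len(q),cv2.minAreaRect(q),np.median(W[pl][:,2]))
r=(u>270)&(u<380)&(v>140)&(v<250)&(W[...,2]>.1); p=W[r]; print("lid",p.min(0),p.max(0))
e=cv2.fitEllipse(np.argwhere(r)[:,::-1].astype(np.float32)) if 0 else cv2.minEnclosingCircle(p[:,:2].astype(np.float32)); print(e)
r=(u>290)&(u<360)&(v>205)&(v<260)&(W[...,2]>.03)&(W[...,2]<.075)&(V<70); p=W[r]; print("cradle",cv2.minAreaRect(p[:,:2].astype(np.float32)),p[:,2].max())
r=(u>280)&(u<370)&(v<75)&(W[...,2]>.03)&(W[...,2]<.068); p=W[r]; print("cheek",cv2.minAreaRect(p[:,:2].astype(np.float32)))
for n,b in(("tin",(370,480,80,170)),("timer",(200,270,140,210)),("salt",(380,440,215,262))):
    r=(u>b[0])&(u<b[1])&(v>b[2])&(v<b[3])&(W[...,2]>.045); p=W[r]; print(n,cv2.minEnclosingCircle(p[:,:2].astype(np.float32)))
E
```

```text
plate 10498 ((0.5213139057159424, -0.06645731627941132), (0.07976803183555603, 0.2850283980369568), 71.14651489257812) 0.007837598013047897
lid [ 0.51765961 -0.09240723  0.10006734] [ 0.56197993 -0.04873647  0.11644294]
((0.5396474003791809, -0.07018092274665833), 0.02257203683257103)
cradle ((0.475595623254776, -0.05054004490375519), (0.04655265435576439, 0.014713330194354057), 70.52271270751953) 0.05834939598339378
cheek ((0.6714739203453064, -0.11751553416252136), (0.05584505572915077, 0.0299488827586174), 71.23787689208984)
tin ((0.5617971420288086, -0.1929720789194107), 0.031455956399440765)
timer ((0.5758423209190369, 0.02945023402571678), 0.01981804333627224)
salt ((0.47788581252098083, -0.14017024636268616), 0.06428003311157227)
```

```bash
python3 -m jog '[[[0,0,-0.22,0,0,0,1],[0,0,-0.22,0,0,0,1],[0,0,-0.22,0,0,0,1],[0,0,-0.22,0,0,0,1],[0,0,-0.22,0,0,0,1],[0,0,-0.02,0,0,0,1],[0,0,0,0,0,0,1],[0,0,0,0,0,0,0],[0,0,0,0,0,0,0],[0,0,0,0,0,0,0]]]'; python3 -m jog '[[[0,0,0,0,0,0,0],[0,0,0,0,0,0,0],[0,0,0,0,0,0,0]]]'
```

```text
clock: 2.55
ee_pos: [0.5394, -0.0705, 0.0645]
eef_rot: [0.986, -0.164, 0.001, 0.0]
force: [0.8, -0.1, 4.8]
finger_gap: 0.51
grip_force: 10.2
clock: 2.85
ee_pos: [0.5395, -0.0703, 0.0647]
eef_rot: [0.986, -0.164, 0.001, 0.0]
force: [-2.0, 0.3, 9.4]
finger_gap: 0.504
grip_force: 59.9
```

```bash
python3 -m jog '[[[0,0,0.08,0,0,0,0],[0,0,0.16,0,0,0,0],[0,0,0.2,0,0,0,0],[0,0,0.1,0,0,0,0],[-0.1,0.18,0,0,0,0,0],[-0.14,0.25,0,0,0,0,0],[-0.14,0.25,0,0,0,0,0],[-0.14,0.25,0,0,0,0,0],[-0.06,0.1,0,0,0,0,0],[0,0,0,0,0,0,0]]]'; python3 -m jog '[[[0,0,-0.16,0,0,0,0],[0,0,-0.18,0,0,0,0],[0,0,-0.12,0,0,0,0],[0,0,-0.06,0,0,0,0],[0,0,-0.03,0,0,0,0],[0,0,-0.02,0,0,0,0],[0,0,0,0,0,0,0],[0,0,0,0,0,0,0]]]'
```

```text
clock: 3.85
ee_pos: [0.4508, 0.0861, 0.1455]
eef_rot: [0.987, -0.163, 0.001, -0.0]
force: [0.9, -1.1, 0.2]
finger_gap: 0.504
grip_force: 61.1
clock: 4.65
ee_pos: [0.4522, 0.0842, 0.0594]
eef_rot: [0.986, -0.164, 0.0, -0.0]
force: [0.5, 0.2, -1.4]
finger_gap: 0.505
grip_force: 61.1
```

```bash
python3 -m jog '[[[0,0,-0.01,0,0,0,0],[0,0,-0.005,0,0,0,0],[0,0,0,0,0,0,0],[0,0,0,0,0,0,0]]]';python3 -m jog '[[[0,0,-0.004,0,0,0,0],[0,0,0,0,0,0,0],[0,0,0,0,0,0,0]]]'
```

```text
clock: 5.05
ee_pos: [0.452, 0.0843, 0.0567]
eef_rot: [0.986, -0.164, 0.0, -0.0]
force: [0.5, 1.0, 3.4]
finger_gap: 0.504
grip_force: 61.2
clock: 5.35
ee_pos: [0.4522, 0.0843, 0.0567]
eef_rot: [0.986, -0.164, 0.0, -0.0]
force: [-3.4, -0.7, 13.3]
finger_gap: 0.507
grip_force: 62.0
```

```bash
python3 -m jog '[[[0,0,0,0,0,0,0.7],[0,0,0,0,0,0,0.9],[0,0,0,0,0,0,0.9],[0,0,0,0,0,0,0.9],[0,0,0.1,0,0,0,0.9],[0,0,0.25,0,0,0,0.9],[0,0,0.3,0,0,0,0.9],[0,0,0.3,0,0,0,0],[0,0,0.3,0,0,0,0],[0,0,0.3,0,0,0,0]]]'; python3 -m jog '[[[0,0,0.3,0,0,0,0],[0,0,0.2,0,0,0,0],[0,0,0,0,0,0,0]]]'
python3 - <<'E'
from h import *
im,W,p,c=look("side"); save("side1.png",im)
im2,W2,p2,c2=look("wrist"); np.save("w2.npy",W2)
save("both.png",np.vstack([im[140:340,250:450].repeat(2,0).repeat(2,1)[:, :],]) if 0 else np.hstack([cv2.resize(im[150:350,250:450],(400,400)),cv2.resize(im2,(400,400)[::1])]))
A=np.vstack([W.reshape(-1,3)[im.reshape(-1,3).sum(1)>=0],W2.reshape(-1,3)])
p=A[(abs(A[:,0]-.452)<.035)&(abs(A[:,1]-.084)<.035)&(A[:,2]>.02)&(A[:,2]<.115)]
for lo,hi in((.02,.05),(.09,.115)):
    q=p[(p[:,2]>lo)&(p[:,2]<hi)]; print(len(q),q.min(0).round(3),q.max(0).round(3))
E
```

```text
clock: 6.35
ee_pos: [0.4514, 0.0842, 0.2903]
eef_rot: [0.986, -0.164, 0.0, -0.0]
force: [0.9, -0.7, -0.4]
finger_gap: 0.397
grip_force: 0.0
clock: 6.65
ee_pos: [0.4525, 0.0843, 0.3675]
eef_rot: [0.986, -0.164, 0.003, -0.001]
force: [0.4, 0.6, -0.3]
finger_gap: 0.003
grip_force: 0.0
222 [0.429 0.061 0.02 ] [0.475 0.112 0.05 ]
1040 [0.429 0.061 0.09 ] [0.475 0.11  0.109]
```

View pics/both.png

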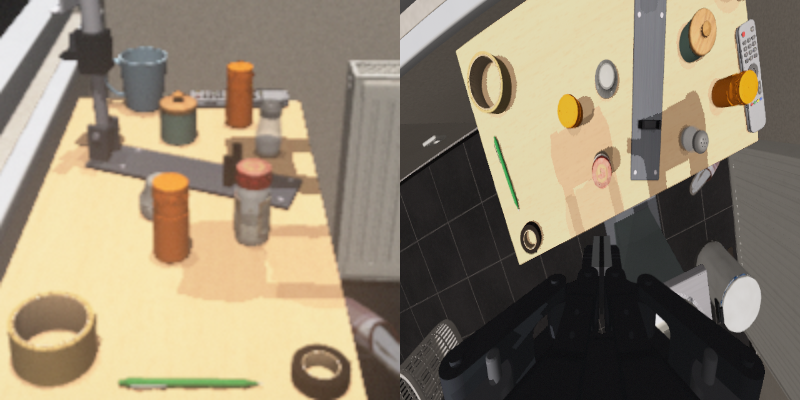

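The jar stands upright on the table at ≈(0.452,0.085), in the left half at (252,205). Before going behind the post I check the space there and its lean.

```bash
python3 - <<'E'
from h import *
im,W,p,c=look("wrist"); print("mount",np.array(c["mount"]).round(3).tolist())
im,W,p,c=look("scene"); W3=np.load("scene0.npy")
for Wk in (W,W3,np.load("side0.npy")):
    A=Wk.reshape(-1,3)
    for z in np.arange(.15,.7,.1):
        q=A[(A[:,0]>.73)&(A[:,0]<1.2)&(A[:,1]>-.45)&(A[:,1]<.2)&(abs(A[:,2]-z)<.05)]
        print("%.2f"%z,len(q),q[:,0].min().round(3) if len(q) else "",end="; ")
    print()
e=np.array([-.946,.323]);f=np.array([-.323,-.946]);H=np.array([.6743,-.1183])
for Wk in (W3,np.load("side0.npy")):
    A=Wk.reshape(-1,3); X=(A[:,:2]-H)@e; Y=(A[:,:2]-H)@f
    for z in (.13,.18,.25,.28,.31):
        q=(abs(X)<.07)&(abs(Y)<.055)&(abs(A[:,2]-z)<.008); print(z,q.sum(),X[q].min().round(4),X[q].max().round(4),Y[q].min().round(3),Y[q].max().round(3))
E
```

```text
mount [[-0.0, -0.965, -0.261, 0.066], [1.0, -0.001, 0.0, 0.0], [-0.0, -0.261, 0.965, -0.143], [0.0, 0.0, 0.0, 1.0]]
0.15 8720 0.731; 0.25 979 0.788; 0.35 1117 0.788; 0.45 1344 0.787; 0.55 1593 0.787; 0.65 378 0.788; 
0.15 8748 0.73; 0.25 973 0.788; 0.35 1131 0.788; 0.45 1344 0.788; 0.55 1594 0.788; 0.65 373 0.79; 
0.15 4373 0.73; 0.25 1593 0.73; 0.35 1829 0.792; 0.45 2149 0.792; 0.55 2516 0.792; 0.65 805 0.791; 
0.13 28 -0.0126 0.0064 -0.004 0.012
0.18 138 -0.0615 0.0155 -0.018 0.025
0.25 123 -0.0491 0.006 -0.007 0.051
0.28 124 -0.0332 0.0042 -0.008 0.052
0.31 158 -0.0366 0.0011 -0.052 0.051
0.13 36 -0.0131 0.0066 -0.013 0.004
0.18 121 -0.0587 0.0172 -0.023 0.014
0.25 106 -0.0495 0.0042 -0.053 0.004
0.28 115 -0.0347 0.0042 -0.05 0.007
0.31 127 -0.0376 0.0022 -0.052 0.044
```

Free depth behind the post is small (wall at x=0.788, camera on the window side of the hand), so I tilt the hand 25° with its back toward the robot and hook the shut fingers behind the head.

```bash
python3 -m jog '[[[0.1,-0.075,0.15,-0.045,-0.132,0,0],[0.22,-0.17,0.05,-0.045,-0.132,0,0],[0.22,-0.17,0,-0.045,-0.132,0,0],[0.22,-0.17,0,-0.045,-0.132,0,0],[0.22,-0.17,0,0,0,0,0],[0.22,-0.17,0,0,0,0,0],[0.22,-0.17,0,0,0,0,0],[0.22,-0.17,0,0,0,0,0],[0.22,-0.17,0,0,0,0,0],[0.13,-0.1,0,0,0,0,0]]]'; python3 -m jog '[[[0,0,0,0,0,0,0],[0,0,0,0,0,0,0]]]'; python3 - <<'E'
from h import *
s=robot.state(); print(s["qpos"].round(2), s["ee_pos"], R.from_quat(s["eef_rot"]).as_matrix().round(3))
E
```

```text
clock: 7.85
ee_pos: [0.7518, -0.1481, 0.3903]
eef_rot: [0.963, -0.161, 0.213, 0.035]
force: [0.0, 1.3, -0.8]
finger_gap: -0.002
grip_force: 0.0
clock: 8.05
ee_pos: [0.7503, -0.1462, 0.3914]
eef_rot: [0.963, -0.161, 0.213, 0.035]
force: [0.4, 0.3, 0.2]
finger_gap: -0.002
grip_force: 0.0
[-0.29  0.26  1.04 -0.02  1.4   1.62] [ 0.75030583 -0.14624387  0.39144045] [[ 0.858 -0.324  0.399]
 [-0.294 -0.946 -0.136]
 [ 0.422 -0.001 -0.907]]
```

```bash
python3 -m jog '[[[0,0,-0.15,0,0,0,0],[0,0,-0.15,0,0,0,0],[0,0,-0.15,0,0,0,0],[0,0,-0.15,0,0,0,0],[0,0,-0.15,0,0,0,0],[0,0,0,0,0,0,0],[0,0,0,0,0,0,0]]]'; python3 - <<'E'
from h import *
a=look("scene")[0];b=look("side")[0]
save("hook.png",np.hstack([cv2.resize(a[90:290,320:460],(350,500)),cv2.resize(b[80:280,230:370],(350,500))]))
E
```

```text
clock: 8.75
ee_pos: [0.75, -0.1454, 0.2819]
eef_rot: [0.963, -0.16, 0.215, 0.035]
force: [-0.1, 0.2, 0.9]
finger_gap: 0.003
grip_force: 0.0
```

View pics/hook.png

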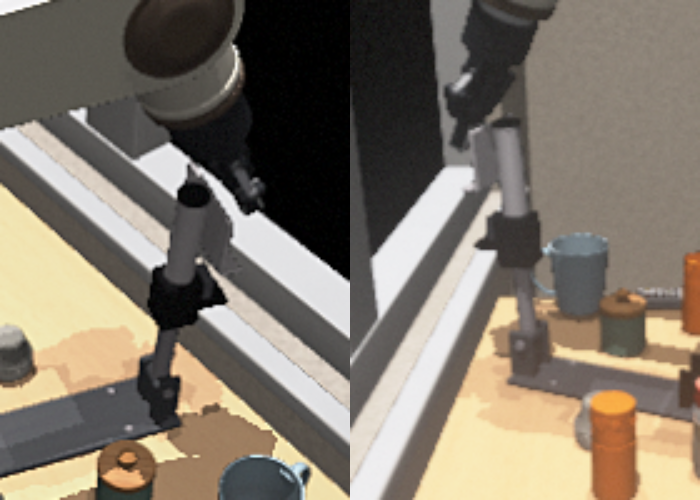

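The shut fingers hang behind the head plate near its top, clear of the wall (scene: (250,195); side: (460,130)). I tip the post along its arc.

```bash
python3 -m jog '[[[-0.1,0.034,0,0,0,0,0],[-0.158,0.054,-0.01,0,0,0,0],[-0.158,0.054,-0.01,0,0,0,0],[-0.158,0.054,-0.01,0,0,0,0],[-0.158,0.054,-0.01,0,0,0,0],[-0.158,0.054,-0.01,0,0,0,0],[-0.05,0.017,-0.004,0,0,0,0]]]';python3 -m jog '[[[-0.122,0.042,-0.06,0,0,0,0],[-0.122,0.042,-0.06,0,0,0,0],[-0.122,0.042,-0.06,0,0,0,0],[0,0,0,0,0,0,0]]]'
```

```text
clock: 9.55
ee_pos: [0.6083, -0.0973, 0.2747]
eef_rot: [0.963, -0.16, 0.216, 0.035]
force: [3.3, -1.1, 0.3]
finger_gap: -0.001
grip_force: 1.1
clock: 9.95
ee_pos: [0.5536, -0.0786, 0.2461]
eef_rot: [0.963, -0.16, 0.215, 0.035]
force: [0.7, -0.2, -0.5]
finger_gap: -0.001
grip_force: 0.0
```

```bash
python3 -m jog '[[[-0.103,0.035,-0.091,0,0,0,0],[-0.103,0.035,-0.091,0,0,0,0],[-0.103,0.035,-0.091,0,0,0,0],[-0.077,0.026,-0.116,0,0,0,0],[-0.077,0.026,-0.116,0,0,0,0],[-0.077,0.026,-0.116,0,0,0,0],[-0.052,0.018,-0.132,0,0,0,0],[-0.052,0.018,-0.132,0,0,0,0],[0,0,0,0,0,0,0]]]'
```

```text
clock: 10.85
ee_pos: [0.4575, -0.046, 0.1119]
eef_rot: [0.963, -0.16, 0.213, 0.035]
force: [-0.4, -0.5, 0.6]
finger_gap: -0.004
grip_force: 0.0
```

```bash
python3 -m jog '[[[-0.02,0.007,-0.06,0,0,0,0],[-0.02,0.007,-0.06,0,0,0,0],[-0.01,0.003,-0.05,0,0,0,0],[0,0,-0.03,0,0,0,0],[0,0,-0.02,0,0,0,0],[0,0,0,0,0,0,0]]]';python3 -m jog '[[[0,0,-0.02,0,0,0,0],[0,0,-0.02,0,0,0,0],[0,0,0,0,0,0,0]]]'
```

```text
clock: 11.45
ee_pos: [0.4502, -0.0435, 0.0797]
eef_rot: [0.963, -0.16, 0.214, 0.035]
force: [-0.8, 0.1, 0.3]
finger_gap: -0.003
grip_force: 0.0
clock: 11.75
ee_pos: [0.4505, -0.0436, 0.0741]
eef_rot: [0.963, -0.16, 0.215, 0.035]
force: [-3.0, 1.3, 4.9]
finger_gap: -0.001
grip_force: 2.4
```

```bash
python3 -m jog '[[[0,0,-0.01,0,0,0,0],[0,0,-0.01,0,0,0,0],[0,0,0,0,0,0,0]]]';python3 -m jog '[[[0,0,-0.01,0,0,0,0],[0,0,-0.01,0,0,0,0],[0,0,0,0,0,0,0]]]'; python3 -m jog '[[[0,0,-0.01,0,0,0,0],[0,0,0,0,0,0,0]]]'
```

```text
clock: 12.05
ee_pos: [0.451, -0.0437, 0.0723]
eef_rot: [0.963, -0.16, 0.215, 0.035]
force: [-14.4, 4.2, 24.9]
finger_gap: -0.004
grip_force: 12.8
clock: 12.35
ee_pos: [0.4516, -0.0438, 0.0705]
eef_rot: [0.962, -0.16, 0.216, 0.036]
force: [-29.5, 8.5, 49.6]
finger_gap: 0.002
grip_force: 24.2
clock: 12.55
ee_pos: [0.4518, -0.0438, 0.0696]
eef_rot: [0.962, -0.16, 0.217, 0.036]
force: [-36.5, 9.9, 60.0]
finger_gap: 0.001
grip_force: 30.1
```

```bash
python3 -m jog '[[[0,0,0.15,0,0,0,0],[0,0,0.25,0,0,0,0],[0,0,0.25,0.045,0.132,0,0],[0.15,-0.05,0.05,0.045,0.132,0,0],[0.2,-0.065,0,0.045,0.132,0,0],[0.2,-0.065,0,0.045,0.132,0,0],[0.069,-0.022,0,0,0,0,0],[0,0,0,0,0,0,0],[0,0,0,0,0,0,0]]]'
python3 - <<'E'
from h import *
s=robot.state();print(s["ee_pos"],R.from_quat(s["eef_rot"]).as_matrix().round(3).tolist())
e=np.array([-.946,.323]);f=np.array([-.323,-.946]);H=np.array([.6743,-.1183])
im2,W2,_,_=look("wrist"); im,W,_,_=look("side"); im3,W3,_,_=look("scene")
save("down.png",np.hstack([cv2.resize(im2,(480,300)),cv2.resize(im[150:300,240:400],(320,300))]))
for n,Wk in(("wrist",W2),("side",W),("scene",W3)):
    A=Wk.reshape(-1,3);A=A[~np.isnan(A[:,0])]; X=(A[:,:2]-H)@e; Y=(A[:,:2]-H)@f
    print(n)
    for x in np.arange(.09,.29,.006):
        q=(abs(X-x)<.003)&(abs(Y)<.012)&(A[:,2]>.04)&(A[:,2]<.115)
        if q.sum()>2: print("%.3f:%.3f"%(x,np.percentile(A[q,2],90)),end=" ")
    print()
E
```

```text
clock: 13.45
ee_pos: [0.5402, -0.0728, 0.1716]
eef_rot: [0.986, -0.164, 0.004, 0.001]
force: [0.7, -0.2, 0.2]
finger_gap: -0.003
grip_force: 0.0
[ 0.54020188 -0.07281987  0.171573  ] [[0.946, -0.324, 0.008], [-0.324, -0.946, -0.003], [0.009, 0.0, -1.0]]
wrist
0.090:0.061 0.096:0.071 0.102:0.073 0.108:0.074 0.114:0.100 0.120:0.106 0.126:0.106 0.132:0.087 0.138:0.087 0.144:0.087 0.150:0.087 0.156:0.086 0.162:0.065 0.168:0.065 0.174:0.065 0.252:0.072 0.258:0.072 0.264:0.072 0.270:0.070 
side
0.090:0.062 0.096:0.071 0.102:0.073 0.108:0.073 0.120:0.106 0.126:0.103 0.132:0.086 0.138:0.087 0.144:0.087 0.150:0.087 0.156:0.086 0.162:0.069 0.168:0.065 0.174:0.065 0.180:0.064 0.186:0.064 0.198:0.090 0.204:0.089 0.210:0.072 0.216:0.072 0.222:0.072 0.228:0.072 0.234:0.072 0.240:0.072 0.246:0.072 0.252:0.073 0.258:0.072 0.264:0.072 0.270:0.069 
scene
0.090:0.062 0.096:0.071 0.102:0.074 0.108:0.076 0.114:0.096 0.120:0.107 0.126:0.103 0.132:0.087 0.138:0.088 0.144:0.087 0.150:0.090 0.156:0.087 0.162:0.068 0.168:0.067 0.174:0.065 0.180:0.065 0.186:0.067 0.192:0.065 0.198:0.090 0.204:0.089 0.210:0.074 0.216:0.073 0.222:0.075 0.228:0.073 0.234:0.074 0.240:0.073 0.246:0.072 0.252:0.073 0.258:0.073 0.264:0.075 0.270:0.069
```

View pics/down.png

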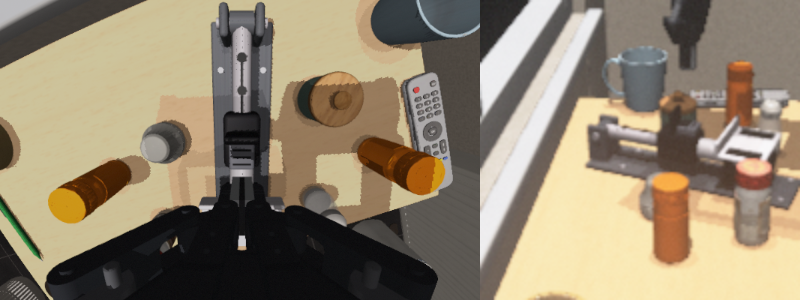

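The post lies fully in the cradle, collar and button centred under the shut fingers (wrist (240,130) in the picture), heights as described. I lower onto the button.

```bash
python3 -m jog '[[[0,0,-0.2,0,0,0,0],[0,0,-0.2,0,0,0,0],[0,0,-0.13,0,0,0,0],[0,0,0,0,0,0,0],[0,0,-0.03,0,0,0,0],[0,0,-0.01,0,0,0,0],[0,0,0,0,0,0,0]]]'; python3 -m jog '[[[0,0,-0.02,0,0,0,0],[0,0,-0.015,0,0,0,0],[0,0,0,0,0,0,0]]]'
```

```text
clock: 14.3
ee_pos: [0.5412, -0.0731, 0.0872]
eef_rot: [0.986, -0.164, 0.005, 0.001]
force: [-0.6, -0.1, 0.0]
finger_gap: 0.001
grip_force: 0.0
clock: 14.6
ee_pos: [0.5412, -0.0732, 0.0812]
eef_rot: [0.986, -0.164, 0.005, 0.001]
force: [2.8, 0.5, 3.9]
finger_gap: -0.003
grip_force: 2.2
```

```bash
python3 -m jog '[[[0,0,-0.009,0,0,0,0],[0,0,0,0,0,0,0],[0.02,-0.007,0,0,0,0,0],[0.012,-0.004,0,0,0,0,0],[0,0,0,0,0,0,0]]]'; python3 -m jog '[[[0.02,-0.007,0,0,0,0,0],[0.02,-0.007,0,0,0,0,0],[0,0,0,0,0,0,0]]]'
```

```text
clock: 15.1
ee_pos: [0.5457, -0.0747, 0.0796]
eef_rot: [0.986, -0.164, 0.004, 0.001]
force: [1.2, 0.6, 5.9]
finger_gap: 0.0
grip_force: 2.6
clock: 15.4
ee_pos: [0.5518, -0.0769, 0.0797]
eef_rot: [0.986, -0.164, 0.004, 0.001]
force: [1.9, 0.5, 4.8]
finger_gap: 0.001
grip_force: 2.5
```

```bash
cat > prof.py <<'E'
from h import *
e=np.array([-.946,.323]);f=np.array([-.323,-.946]);H=np.array([.6743,-.1183])
print(robot.state()["clock"],robot.state()["ee_pos"],robot.state()["force"].round(1))
for n in("side","scene"):
    im,W,_,_=look(n); A=W.reshape(-1,3);A=A[~np.isnan(A[:,0])]; X=(A[:,:2]-H)@e; Y=(A[:,:2]-H)@f
    b=(abs(Y)<.019)&(X<.2)&(X>.05)
    st=b&(A[:,2]>.098)&(A[:,2]<.11)&(X<.128); co=b&(A[:,2]>.066)&(A[:,2]<.078); hd=(abs(Y)<.05)&(A[:,2]>.08)&(A[:,2]<.092)&(X>.14)&(X<.22)
    hs=(abs(Y)<.05)&(A[:,2]>.06)&(A[:,2]<.08)&(X>.2)
    for k,q in(("stop",st),("collar",co),("lip",hd),("head",hs)): print(n,k,q.sum(),np.percentile(X[q],[2,98]).round(4) if q.sum() else "")
    bt=b&(abs(Y)<.012)
    print([ (round(x,3),A[q,2].max().round(4)) for x in np.arange(.08,.17,.006) if (q:=bt&(abs(X-x)<.003)&(A[:,2]<.11)).sum()])
E
python3 prof.py
```

```text
15.4 [ 0.55183442 -0.07687119  0.07965098] [1.9 0.5 4.8]
side stop 29 [0.1069 0.1278]
side collar 114 [0.0876 0.1986]
side lip 63 [0.1411 0.1941]
side head 367 [0.2014 0.6187]
[(np.float64(0.08), np.float64(0.0624)), (np.float64(0.086), np.float64(0.0713)), (np.float64(0.092), np.float64(0.0733)), (np.float64(0.098), np.float64(0.0745)), (np.float64(0.104), np.float64(0.104)), (np.float64(0.11), np.float64(0.1067)), (np.float64(0.116), np.float64(0.1087)), (np.float64(0.122), np.float64(0.1043)), (np.float64(0.128), np.float64(0.1095)), (np.float64(0.134), np.float64(0.1099)), (np.float64(0.14), np.float64(0.1087)), (np.float64(0.146), np.float64(0.0797)), (np.float64(0.152), np.float64(0.0688)), (np.float64(0.158), np.float64(0.0662)), (np.float64(0.164), np.float64(0.065)), (np.float64(0.17), np.float64(0.0663))]
scene stop 8 [0.1062 0.1271]
scene collar 169 [0.0868 0.1987]
scene lip 89 [0.1413 0.1937]
scene head 668 [0.2011 0.2573]
[(np.float64(0.08), np.float64(0.0654)), (np.float64(0.086), np.float64(0.0692)), (np.float64(0.092), np.float64(0.0762)), (np.float64(0.098), np.float64(0.0736)), (np.float64(0.104), np.float64(0.0749)), (np.float64(0.11), np.float64(0.0941)), (np.float64(0.116), np.float64(0.0874)), (np.float64(0.122), np.float64(0.0897)), (np.float64(0.128), np.float64(0.0904)), (np.float64(0.134), np.float64(0.1023)), (np.float64(0.14), np.float64(0.1065)), (np.float64(0.146), np.float64(0.081)), (np.float64(0.152), np.float64(0.0675)), (np.float64(0.158), np.float64(0.0678)), (np.float64(0.164), np.float64(0.0658)), (np.float64(0.17), np.float64(0.0669))]
```

The collar has moved 11 mm with the button held. A little further, then lift off the button (below the stop's top edge) and push on the thumb stop.

```bash
python3 -m jog '[[[0.02,-0.007,0,0,0,0,0],[0.012,-0.004,0,0,0,0,0],[0,0,0,0,0,0,0],[0,0,0.04,0,0,0,0],[0,0,0.04,0,0,0,0],[0,0,0,0,0,0,0]]]'; python3 -m jog '[[[0.02,-0.007,0,0,0,0,0],[0.02,-0.007,0,0,0,0,0],[0.02,-0.007,0,0,0,0,0],[0,0,0,0,0,0,0]]]'; python3 prof.py | grep -v '(np'
```

```text
clock: 16.1
ee_pos: [0.5567, -0.0786, 0.0926]
eef_rot: [0.986, -0.164, 0.005, 0.001]
force: [-0.1, 0.5, -0.2]
finger_gap: -0.0
grip_force: 0.0
clock: 16.5
ee_pos: [0.5657, -0.0818, 0.0914]
eef_rot: [0.986, -0.164, 0.004, 0.001]
force: [-0.7, -0.9, -0.7]
finger_gap: 0.001
grip_force: 0.0
16.5 [ 0.56571696 -0.08175276  0.09141686] [-0.7 -0.9 -0.7]
side stop 44 [0.0966 0.1252]
side collar 138 [0.0803 0.1984]
side lip 65 [0.1775 0.1839]
side head 313 [0.2015 0.6189]
scene stop 37 [0.0962 0.1252]
scene collar 224 [0.0773 0.1982]
scene lip 79 [0.1769 0.1834]
scene head 556 [0.2012 0.247 ]
```

```bash
python3 -m jog '[[[0.02,-0.007,0,0,0,0,0],[0.02,-0.007,0,0,0,0,0],[0.02,-0.007,0,0,0,0,0],[0,0,0,0,0,0,0]]]'; python3 -m jog '[[[0.01,-0.0035,0,0,0,0,0],[0.01,-0.0035,0,0,0,0,0],[0,0,0,0,0,0,0]]]'; python3 -m jog '[[[0.007,-0.0024,0,0,0,0,0],[0,0,0,0,0,0,0]]]'; python3 -m jog '[[[0.007,-0.0024,0,0,0,0,0],[0,0,0,0,0,0,0]]]'
```

```text
clock: 17.0
ee_pos: [0.5748, -0.0849, 0.0915]
eef_rot: [0.986, -0.164, 0.004, 0.001]
force: [-0.0, 0.1, -1.2]
finger_gap: 0.002
grip_force: 0.1
clock: 17.3
ee_pos: [0.5777, -0.086, 0.0916]
eef_rot: [0.986, -0.164, 0.004, 0.001]
force: [-1.6, 0.1, -1.0]
finger_gap: -0.003
grip_force: 0.3
clock: 17.5
ee_pos: [0.5785, -0.0862, 0.0916]
eef_rot: [0.986, -0.164, 0.004, 0.001]
force: [-1.7, 1.5, -1.1]
finger_gap: -0.001
grip_force: 1.2
clock: 17.7
ee_pos: [0.5788, -0.0863, 0.0915]
eef_rot: [0.986, -0.164, 0.003, 0.001]
force: [-11.0, 2.3, 3.7]
finger_gap: 0.005
grip_force: 5.3
```

```bash
python3 -m jog '[[[0.007,-0.0024,0,0,0,0,0],[0,0,0,0,0,0,0]]]'; python3 -m jog '[[[-0.03,0.01,0,0,0,0,0],[0,0,0.1,0,0,0,0],[0,0,0.3,0,0,0,0],[0,0,0.3,0,0,0,0],[-0.15,0.05,0.2,0,0,0,0],[-0.2,0.07,0.1,0,0,0,0],[-0.2,0.07,0,0,0,0,0],[0,0,0,0,0,0,0]]]'; python3 prof.py
python3 - <<'E'
from h import *
im,W,_,_=look("side");a=look("wrist")[0]
save("end.png",np.hstack([cv2.resize(a,(480,300)),cv2.resize(im[150:300,240:400],(320,300))]))
E
```

```text
clock: 17.9
ee_pos: [0.5791, -0.0863, 0.0915]
eef_rot: [0.986, -0.164, 0.002, 0.0]
force: [-19.5, 6.0, 8.1]
finger_gap: -0.002
grip_force: 9.5
clock: 18.7
ee_pos: [0.4919, -0.0561, 0.2443]
eef_rot: [0.986, -0.164, 0.006, 0.001]
force: [0.6, -0.4, 0.2]
finger_gap: 0.002
grip_force: 0.0
18.7 [ 0.49186446 -0.0561158   0.24427899] [ 0.6 -0.4  0.2]
side stop 26 [0.0831 0.0909]
side collar 161 [0.0655 0.1983]
side lip 60 [0.1648 0.1703]
side head 252 [0.201  0.6217]
[(np.float64(0.08), np.float64(0.1047)), (np.float64(0.086), np.float64(0.1071)), (np.float64(0.092), np.float64(0.1058)), (np.float64(0.098), np.float64(0.0867)), (np.float64(0.104), np.float64(0.087)), (np.float64(0.11), np.float64(0.0863)), (np.float64(0.116), np.float64(0.087)), (np.float64(0.122), np.float64(0.0868)), (np.float64(0.128), np.float64(0.0691)), (np.float64(0.134), np.float64(0.0664)), (np.float64(0.14), np.float64(0.0664)), (np.float64(0.146), np.float64(0.0664)), (np.float64(0.152), np.float64(0.0411)), (np.float64(0.158), np.float64(0.0422)), (np.float64(0.164), np.float64(0.0896)), (np.float64(0.17), np.float64(0.0901))]
scene stop 37 [0.0822 0.0901]
scene collar 269 [0.0644 0.1983]
scene lip 84 [0.1637 0.1702]
scene head 401 [0.2008 0.2337]
[(np.float64(0.08), np.float64(0.1052)), (np.float64(0.086), np.float64(0.1091)), (np.float64(0.092), np.float64(0.1066)), (np.float64(0.098), np.float64(0.0878)), (np.float64(0.104), np.float64(0.0899)), (np.float64(0.11), np.float64(0.0887)), (np.float64(0.116), np.float64(0.092)), (np.float64(0.122), np.float64(0.0886)), (np.float64(0.128), np.float64(0.0732)), (np.float64(0.134), np.float64(0.0694)), (np.float64(0.14), np.float64(0.068)), (np.float64(0.146), np.float64(0.0695)), (np.float64(0.152), np.float64(0.0672)), (np.float64(0.158), np.float64(0.0688)), (np.float64(0.164), np.float64(0.091)), (np.float64(0.17), np.float64(0.0907))]
```

View pics/end.png

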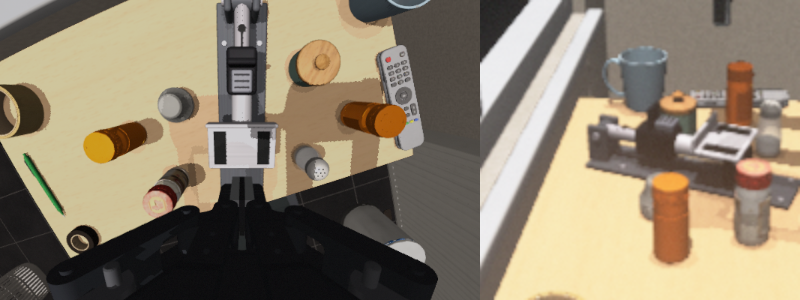

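The collar sits 35 mm in, the button top is back at 86–87 mm (out), and the post lies in the cradle. The jar is upright beside the stand and the bystanders are unmoved.

```bash
python3 -c "
from station import robot
print(robot.hand_in())"
```

```text
the job is handed in; nothing more can be done
None
```

The stand is folded away and the job is handed in at about 19 s: the spice jar is upright on the table, the post lies in its cradle, and the collar is caught one hole (35 mm) in with the button out; the tea tin, salt shaker and egg timer were not touched.

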